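Slide the cap carrier under the low measuring bridge

ROBOT

A 7-joint arm with a two-finger parallel gripper is mounted at the origin on the work surface. World frame = base frame: x ahead of the robot, y to its left, z up, the work surface at z = 0. Lengths are in m, angles in rad, forces in N, time in s.
With the tool pointing down it reaches from about 0.4 to 0.85 m from the base axis. Payload 10.4 kg.
Tool frame: the origin (TCP) lies at the very end of the fingers, on their centre line; the grasp point (between the pads) lies r.pinch_z behind it (r.pinch_z is the distance from the TCP to the grasp point, in m); z points along the fingers, x is the direction in which the jaws open and shut, and the axes are right-handed (so a half turn about z gives the same grasp; the last joint's range is limited). The gripper opens to 87 mm and grips with 3 to 60 N. Pads are 19 mm wide; open, the fingers measure 117 mm over their backs; the gripper's body (75 mm by 190 mm) begins 51 mm behind the grasp point.
Start: joints at [1.211, 0.332, -0.065, 1.46, 0.022, 1.35, -0.088], TCP at [0.207, -0.59, 0.223] pointing down, gripper open.
Joint ranges: [-2.6, 2.6], [-0.5, 2.12], [-1.47, 1.34], [0.16, 2.42], [-1.27, 4.41], [0.06, 2.06], [-2.6, 2.6]. Speed limits (rad/s): [2.22, 2.22, 2.79, 2.79, 3.14, 3.14, 3.14].

INTERFACE

Orientations are given as a unit quaternion [x, y, z, w].
In Python, from bench import r gives the robot as it stands.
- The arm moves only by the tool carry_out, never from a script. Its argument "increments" is text: rows parted by semicolons, each of 7 numbers parted by spaces: the turn, a rotation vector about the tool's x, y, z in degrees, then the shift along the tool's x, y, z in m, then the finger opening in m, from 0 to 0.087. A call has exactly 5 rows; each row is the pose to reach, as a shift and turn from the pose measured when the call began, along the tool's axes at that moment; what a row does not reach only later rows make up. A row lasts 1/8 s, in which the tool goes at most 62.5 mm and 10.7 degrees, less where a joint would pass 70% of its speed; a pose out of reach is approached as far as the arm can. A call with a gripper value outside its range is refused whole. The fingers move at their own pace and stop on an object; "squeeze" is the grip in N (left out, the last holds). Time passes only in rows, so rows that repeat a pose let the fingers close, or fill a call up. It gives the time, the measured TCP pose, the force and the opening at its end, in the units of the state.
- r.read_state(): the state, without advancing time (a new reading comes with each control period).
- r.camera(name): name is "side" or "top" or "wrist"; returns (picture, depth): 420x560x3 uint8, blue, green, red; 420x560 float32, m along the optical axis (not along the pixel's ray), 0 where there is no reading.
- r.camera_model(name): a dict with "K" (3x3 intrinsics, pixels), "extrinsics" (4x4, takes a point from camera to world coordinates). Camera axes: x right, y down, z forward; pixel columns grow to the right and rows downward; lengths in m; the calibration is good to about 2 mm. A picture is of the moment at which its call begins: read the wrist's pose just before it. camera_model takes no time and is no camera call; for the wrist camera it gives the pose at the moment of the call.
- r.close_job(): hands the job in, once; it reports no verdict.
The state is a dict: "time": time; "joint_positions": joint angles; "joint_vel": joint speeds; "joint_torque": joint torques, N m; "ee_pos": TCP position; "eef_rot": TCP orientation; "ft_force": force on the tool from outside, world axes, zero at the start; "torque": the same for the moment, N m; "width": finger opening in m.
Only numpy, scipy, OpenCV 4.12 (cv2) and the standard library are available. Lean on these libraries where they do the work, as an engineer would, in place of code of your own. Each camera call takes 0.05 s, during which the arm holds its last target.

TASK

Push the blue carrier plate along the bench with your fingertips, in between the two grey pillars and under the low white bridge, until its front edge rests flush against the yellow end stop on the far side, with the cap in its nest under the bridge; then leave it there. Push only on the plate: it stays flat on the bench, never lifted or tipped, and the cap in it rides along untouched without touching the bridge. Do not touch the bridge or disturb the other caps, the brass ring or the jar.

Things in the scene. Friction and masses are not known exactly. Their poses are not given: they have to be found in the camera images.
- bridge: Low measuring bridge, fixed. Origin on the bench under its lens; +x: direction the carrier slides in, z up. Two grey pillars, x -20 to 20 mm, inner faces at y = +58 and -58 mm (116 mm gap), 20 mm thick. White beam on them: x -20 to 20, 156 mm along y, underside 39 mm, top 60 mm above the bench. Black lens housing on the beam, 36 mm across, up to 81 mm. The -x side is open bench.
- stop (a point): Yellow end stop bar of the bridge, across the lane beyond the beam: 14 mm thick, 156 mm long, 20 mm high. This point is the middle of the top edge of the face that meets the carrier, 45 mm beyond the bridge's origin along its +x; same axes as the bridge.
- carrier: Loose blue plastic plate, 120 mm along x, 96 mm along y, 16 mm thick, about 0.27 kg, flat on the bench. Origin: centre of its underside; +x is its front (nearer the nest; two dark dots mark the rear), z up. Home at the stop, its origin lies at x = -15, y = 0 mm in the bridge's frame, axes parallel to the bridge's. Starts on the bridge's -x side, off centre and turned by up to 0.3 rad.
- rear (a point): Middle of the carrier's flat upright rear face, 60 mm behind its origin, 8 mm above the bench; same axes as the carrier.
- nest (a point): Centre of the low white nest ring (49 mm outside, 42 mm inside, 4 mm high) on the carrier's top face, 16 mm above the carrier's underside and 15 mm ahead of its origin.
- sample_cap: Magenta bottle cap, 37 mm across (39 mm over its ribs), 20 mm high, 15 g, standing loose in the carrier's nest (about 2.5 mm play all round). Origin: centre of its underside. Its top is 36 mm above the bench: 3 mm of headroom under the beam. Not to be touched.
- spare_cap_a: Bystander: loose magenta cap like the sample cap (37 mm across, 20 mm high), standing on the bench near the bridge. Origin: centre of its underside.
- spare_cap_b: Bystander: another loose magenta cap (37 mm across, 20 mm high), standing on the bench near the bridge. Origin: centre of its underside.
- ring_gauge: Bystander: loose brass ring, 56 mm outside, 32 mm inside, 18 mm high, lying on the bench near the bridge. Origin: centre of its underside.
- sample_jar: Bystander: small closed amber jar with a white lid, 48 mm across, 55 mm high, standing on the bench near the bridge. Origin: centre of its underside.

How it is judged:
On the way:
1. the carrier's front is between the pillars, beneath the bridge, the plate flat (x of carrier in the frame of bridge above -0.07 m and y of carrier in the frame of bridge between -0.02 and 0.02 m and angle between carrier's own z axis and vertical below 0.04 rad), for 0.05 s.
At the end, for the whole second after the job is handed in: The carrier lies flat and at rest under the bridge, its front edge against the end stop (within 5 mm) and square to it (within 0.07 rad), between the pillars (within 13 mm of the centre line), with the cap upright in its nest (x of carrier in the frame of bridge between -0.02 and -0.011 m and y of carrier in the frame of bridge between -0.013 and 0.013 m and angle between the x axis of carrier and the x axis of bridge, either way round below 0.07 rad and angle between carrier's own z axis and vertical below 0.03 rad and height (world z) of carrier below 0.003 m and horizontal distance between sample_cap and bridge below 0.018 m and linear speed of carrier below 0.01 m/s and horizontal distance between sample_cap and nest below 0.006 m and angle between sample_cap's own z axis and vertical below 0.1 rad and z of sample_cap in the frame of carrier between 0.013 and 0.02 m); the robot touches nothing.
It fails at once if the carrier is lifted or tipped (angle between carrier's own z axis and vertical above 0.06 rad or height (world z) of carrier above 0.006 m).
It fails at once if the cap is tipped or leaves its nest (angle between sample_cap's own z axis and vertical above 0.2 rad or horizontal distance between sample_cap and nest above 0.008 m or z of sample_cap in the frame of carrier above 0.022 m).
It fails at once if the robot touches the cap in the carrier (contact force between any of the fingers, the arm and sample_cap above 1 N).
It fails at once if the robot or the cap in the carrier touches the bridge (contact force between any of the fingers, the arm and bridge above 2 N or contact force between sample_cap and bridge above 1 N).
It fails at once if a bystander (spare cap, brass ring or jar) is disturbed (distance of any of spare_cap_a, spare_cap_b, ring_gauge, sample_jar from where it was at the start of the episode above 0.01 m).
It also fails if it takes over 64 s, if anything falls off the work surface, if the arm or the gripper's body presses on something with over 40 N, if the wrist force passes 120 N, or if a joint passes its speed limit or range.

## Working session

There is one attempt and no reset: what is moved stays moved. The work goes in short steps, Python scripts to look and compute and a tool call to move; the robot and the scene stay as the last step left them, time stands still between calls to the robot, and variables do not carry over. Pictures are saved under pics/ and viewed, and the job is handed in when it is done.

Besides the shell and the picture viewer there is one more tool, called after "Emit:" as a command line: name --argument value ..., lists and objects as JSON in quotes. carry_out: Moves the arm, as the interface text tells. Its arguments: {"type":"object","properties":{"increments":{"type":"string"},"squeeze":{"type":"number"}},"required":["increments"]}

```bash
ls; mkdir -p pics; python3 - <<'E'
from bench import r
import cv2,numpy as np
s=r.read_state();print(s, r.pinch_z)
for n in ["side","top"]:
    p,d=r.camera(n);cv2.imwrite(f"pics/{n}0.png",p);np.savez(f"pics/{n}0.npz",p=p,d=d)
    m=r.camera_model(n);print(n,np.round(m["K"],1).tolist(),np.round(m["extrinsics"],4).tolist())
E
```

```text
pics
{'time': 0.0, 'joint_positions': array([ 1.21139091,  0.33285109, -0.06469889,  1.4609651 ,  0.02161456,
        1.3498966 , -0.08847093]), 'joint_vel': array([-2.46043460e-04,  2.21669554e-03,  6.02310764e-05,  1.40997192e-03,
        1.14296374e-03, -5.17112860e-04, -3.53471198e-04]), 'joint_torque': array([ 6.24523750e-05, -6.23236442e+01,  2.48649978e-02, -3.89894807e+01,
       -6.12189132e-02,  3.96404858e-02,  1.31968795e-04]), 'ee_pos': array([ 0.20640328, -0.5895139 ,  0.22175557]), 'eef_rot': array([ 8.15635570e-01, -5.78565563e-01, -6.03530481e-04, -3.77861573e-04]), 'ft_force': array([-0.30997711,  0.04375053, -0.02362191]), 'torque': array([ 0.0255363 , -0.00726731, -0.03090061]), 'width': 0.08698550854939106} 0.0187
side [[398.2, 0.0, 277.2], [0.0, 398.2, 210.8], [0.0, 0.0, 1.0]] [[0.8132, -0.4566, 0.3609, 0.3587], [-0.5819, -0.6266, 0.5184, -0.2691], [-0.0106, -0.6316, -0.7752, 0.5859], [0.0, 0.0, 0.0, 1.0]]
top [[434.3, 0.0, 278.1], [0.0, 434.3, 214.8], [0.0, 0.0, 1.0]] [[0.0118, -0.9896, 0.1436, 0.5079], [-0.9999, -0.0105, 0.0098, 0.0696], [-0.0082, -0.1437, -0.9896, 0.7405], [0.0, 0.0, 0.0, 1.0]]
```

View pics/top0.png

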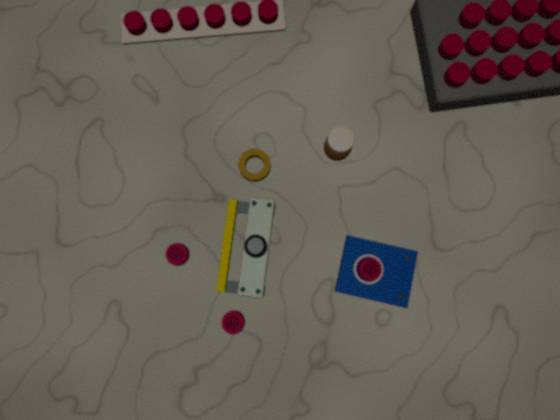

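View pics/side0.png

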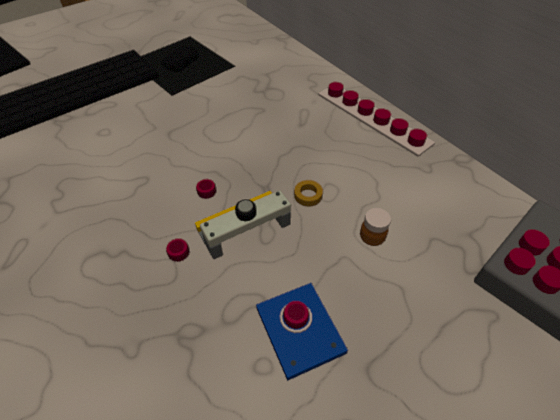

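```bash
cat > h.py <<'E'
from bench import r
import cv2,numpy as np
def ray(n,uv,z,m=None):
    m=m or r.camera_model(n);K=m["K"];E=np.array(m["extrinsics"])
    uv=np.atleast_2d(uv).astype(float)
    d=np.c_[(uv[:,0]-K[0][2])/K[0][0],(uv[:,1]-K[1][2])/K[1][1],np.ones(len(uv))]@E[:3,:3].T
    return E[:3,3]+d*((z-E[2,3])/d[:,2])[:,None]
def cloud(n,d):
    m=r.camera_model(n);K=m["K"];E=np.array(m["extrinsics"])
    v,u=np.mgrid[:d.shape[0],:d.shape[1]]
    P=np.stack([(u-K[0][2])/K[0][0]*d,(v-K[1][2])/K[1][1]*d,d],-1)
    return P@E[:3,:3].T+E[:3,3]
def big(m):
    k,l,st,c=cv2.connectedComponentsWithStats(m.astype(np.uint8))
    return l==1+np.argmax(st[1:,4])
def rect(n,m,z):
    # filled outline -> world points at height z -> min-area rectangle
    c=max(cv2.findContours(m.astype(np.uint8),cv2.RETR_EXTERNAL,cv2.CHAIN_APPROX_NONE)[0],key=cv2.contourArea)
    w=ray(n,c[:,0,:],z)
    return cv2.minAreaRect((w[:,:2]*1000).astype(np.float32)),w
def hsv(p): return [x.astype(int) for x in cv2.split(cv2.cvtColor(p,cv2.COLOR_BGR2HSV))]
E
cat > meas.py <<'E'
from h import *
import sys
def meas(n,p,d):
    h,s,v=hsv(p);C=cloud(n,d);z=C[...,2]
    out={}
    blue=big((abs(h-110)<15)&(s>120)&(v>40))
    yel=big((abs(h-27)<8)&(s>150)&(v>60)&(abs(C[...,0]-.5)<.25))
    print(n,"blue px",blue.sum(),"z med",np.median(z[blue]),"yel",yel.sum(),np.median(z[yel]))
    top=big(blue&(z>.011)); out['carrier']=rect(n,top,.016)[0]
    yt=big(yel&(z>.013)); out['stop']=rect(n,yt,.020)[0]
    wh=big((z>.05)&(z<.066)&(s<90)&(abs(C[...,1]-.1)<.15)); out['beam']=rect(n,wh,.060)[0]
    mag=((h>160)|(h<5))&(s>150)&(v>40)
    k,l,st,c=cv2.connectedComponentsWithStats(mag.astype(np.uint8))
    for i in range(1,k):
        if st[i,4]>80: print(' mag',c[i].round(),st[i,4],np.round(ray(n,c[i],.02)[0,:2]*1000), 'z',np.median(z[l==i]).round(3))
    for k_,q in out.items(): print(' ',k_,np.round(q[0],1),np.round(q[1],1),round(q[2],2))
    return out
if __name__=="__main__":
    for n in ["top","side"]:
        f=np.load(f"pics/{n}0.npz");meas(n,f['p'],f['d'])
E
python3 meas.py
```

```text
top blue px 3325 z med 0.017037726291228683 yel 818 0.020693777498830113
 mag [268.   9.] 306 [986. 100.] z 0.029
 mag [487.  11.] 795 [ 985. -293.] z 0.071
 mag [527.   7.] 336 [ 994. -365.] z 0.071
 mag [551.   5.] 201 [ 997. -409.] z 0.071
 mag [241.  12.] 305 [981. 148.] z 0.029
 mag [214.  14.] 304 [977. 196.] z 0.028
 mag [187.  16.] 300 [972. 245.] z 0.028
 mag [160.  18.] 308 [967. 293.] z 0.028
 mag [134.  21.] 302 [963. 341.] z 0.029
 mag [555.  29.] 190 [ 951. -411.] z 0.071
 mag [534.  33.] 407 [ 944. -373.] z 0.071
 mag [480.  41.] 1268 [ 928. -277.] z 0.071
 mag [499.  67.] 1756 [ 879. -308.] z 0.071
 mag [177. 254.] 368 [545. 244.] z 0.021
 mag [369. 269.] 403 [525. -74.] z 0.037
 mag [233. 322.] 384 [436. 148.] z 0.021
  carrier [521.3 -86.3] [119.1  93.6] 77.73
  stop [562.1 161.3] [ 14.6 154.7] 83.58
  beam [556.9 109.8] [ 40.  155.2] 83.71
side blue px 4156 z med 0.01628699742287698 yel 230 0.018281654948273662
 mag [343.  94.] 360 [961. 312.] z 0.027
 mag [366. 107.] 194 [969. 242.] z 0.028
 mag [382. 116.] 209 [974. 194.] z 0.028
 mag [399. 126.] 218 [979. 146.] z 0.028
 mag [417. 137.] 234 [984.  98.] z 0.028
 mag [206. 187.] 248 [544. 238.] z 0.02
 mag [527. 252.] 1134 [ 909. -209.] z 0.07
 mag [177. 249.] 346 [435. 142.] z 0.02
 mag [549. 274.] 781 [ 900. -256.] z 0.07
 mag [296. 314.] 512 [528. -70.] z 0.036
  carrier [521.2 -89.3] [120.4  95.2] 77.51
  stop [697.6 113.8] [54.  49.7] 52.8
  beam [555.9 105. ] [ 46.1 156.4] 84.05
```

The top view shows the carrier near pixel (375,272), the beam at (257,247), and the yellow stop on its left at (228,246). The ring, jar and spare caps are clear of the lane. Rectangle sizes match the given ones within 2.5 mm. Next I compute the approach.

```bash
cat > go.py <<'E'
from h import *
from scipy.spatial.transform import Rotation as R
B=np.array([556.9,109.8]);TH=83.65   # bridge, mm/deg (top view)
def tobridge(p):
    a=np.deg2rad(TH);d=np.array(p)-B;return np.array([d@[np.cos(a),np.sin(a)],d@[-np.sin(a),np.cos(a)]])
def toworld(q):
    a=np.deg2rad(TH);return B+q[0]*np.array([np.cos(a),np.sin(a)])+q[1]*np.array([-np.sin(a),np.cos(a)])
def inc(xy,z,head,s=None):
    """xy mm world, z mm, head = push direction deg world (tool -y). rotvec deg, shift m in current tool axes"""
    s=s or r.read_state()
    R0=R.from_quat(s['eef_rot'])
    h=np.deg2rad(head);y=-np.array([np.cos(h),np.sin(h),0]);zz=np.array([0,0,-1.]);x=np.cross(y,zz)
    R1=R.from_matrix(np.c_[x,y,zz])
    rv=np.rad2deg((R0.inv()*R1).as_rotvec())
    t=R0.inv().apply(np.r_[np.array(xy)/1000,z/1000]-s['ee_pos'])
    return np.round(rv,2),np.round(t,4)
def show():
    s=r.read_state();R0=R.from_quat(s['eef_rot']).as_matrix()
    hd=np.rad2deg(np.arctan2(-R0[1,1],-R0[0,1]))
    print('t',round(s['time'],2),'ee',np.round(s['ee_pos']*1000,1),'bridge',tobridge(s['ee_pos'][:2]*1000).round(1),'head-TH',round(hd-TH,2),'tilt',np.round(R0[:2,2],4),'w',round(s['width'],4),'F',np.round(s['ft_force'],1))
E
python3 - <<'E'
from go import *
show()
c=np.array([521.3,-86.3]);hd=77.7
print('carrier',tobridge(c),hd-TH)
h=np.deg2rad(hd);u=np.array([np.cos(h),np.sin(h)])
for back,z in [(110,150),(110,7)]: print(c-u*back,inc(c-u*back,z,hd))
m=r.camera_model("wrist");E=np.array(m["extrinsics"]);s=r.read_state()
print('cam in tool',R.from_quat(s['eef_rot']).inv().apply(E[:3,3]-s['ee_pos']))
E
```

```text
t 0.1 ee [ 206.4 -589.6  221.8] bridge [-733.8  271. ] head-TH -64.36 tilt [-0.0005  0.0013] w 0.0868 F [ 0.  -0.7  0.2]
carrier [-198.8343096    13.69260118] -5.950000000000003
[ 497.86665751 -193.77501319] (array([-4.000e-02,  7.000e-02, -5.841e+01]), array([-0.2771, -0.4059,  0.0722]))
[ 497.86665751 -193.77501319] (array([-4.000e-02,  7.000e-02, -5.841e+01]), array([-0.277 , -0.4059,  0.2152]))
cam in tool [-0.00104087 -0.08300637 -0.16259129]
```

Emit:
carry_out --increments "0 0 -8 -0.035 -0.05 0 0.055; 0 0 -16 -0.07 -0.1 0.01 0.055; 0 0 -24 -0.105 -0.15 0.02 0.055; 0 0 -32 -0.14 -0.2 0.03 0.055; 0 0 -40 -0.175 -0.25 0.04 0.055" --squeeze 20

```text
time: 0.72
ee_pos: [0.3852, -0.3399, 0.1816]
eef_rot: [0.965, -0.263, -0.0, -0.0]
ft_force: [0.7, -0.8, 0.5]
width: 0.0561
```

```bash
python3 - <<'E'
from go import *
show();print(inc([497.9,-193.8],150,77.7))
E
```

```text
t 0.72 ee [ 385.2 -339.9  181.6] bridge [-465.9  120.9] head-TH -24.1 tilt [-0.0006  0.0011] w 0.0561 F [ 0.7 -0.8  0.5]
(array([ -0.04,   0.06, -18.15]), array([ 0.0231, -0.183 ,  0.0317]))
```

Emit:
carry_out --increments "0 0 -6 0.006 -0.045 0.008 0.055; 0 0 -12 0.012 -0.09 0.016 0.055; 0 0 -17 0.018 -0.14 0.024 0.055; 0 0 -18.15 0.023 -0.175 0.032 0.055; 0 0.06 -18.15 0.0231 -0.183 0.0317 0.055"

```text
time: 1.35
ee_pos: [0.4986, -0.1911, 0.1491]
eef_rot: [0.994, -0.105, -0.0, -0.001]
ft_force: [-1.0, -0.2, -0.3]
width: 0.0552
```

```bash
python3 - <<'E'
from go import *
show();print(inc([497.9,-193.8],7,77.7))
p,d=r.camera("wrist");cv2.imwrite("pics/w1.png",p)
p,d=r.camera("top");cv2.imwrite("pics/top1.png",p)
from meas import meas;meas("top",p,d)
E
```

```text
t 1.35 ee [ 498.6 -191.1  149.1] bridge [-305.5   24.7] head-TH -5.72 tilt [-0.0006  0.0023] w 0.0552 F [-1.  -0.2 -0.3]
(array([-0.12,  0.06,  0.23]), array([1.000e-04, 3.000e-03, 1.421e-01]))
top blue px 3323 z med 0.017012727462168087 yel 818 0.020611308863715372
 mag [267.   9.] 303 [986. 100.] z 0.029
 mag [507.   9.] 1334 [ 989. -329.] z 0.071
 mag [241.  12.] 308 [981. 148.] z 0.029
 mag [214.  14.] 306 [977. 196.] z 0.029
 mag [187.  16.] 307 [972. 245.] z 0.028
 mag [160.  18.] 310 [967. 293.] z 0.028
 mag [134.  21.] 301 [963. 341.] z 0.029
 mag [499.  38.] 1869 [ 934. -312.] z 0.071
 mag [513.  65.] 1292 [ 883. -333.] z 0.071
 mag [458.  73.] 446 [ 868. -236.] z 0.071
 mag [177. 254.] 367 [545. 244.] z 0.021
 mag [369. 269.] 407 [525. -74.] z 0.037
 mag [233. 322.] 386 [436. 148.] z 0.021
  carrier [521.4 -86.4] [118.8  93.6] 77.63
  stop [562.  161.3] [ 14.6 154.5] 83.58
  beam [556.9 109.8] [ 40.  155.2] 83.71
```

View pics/w1.png

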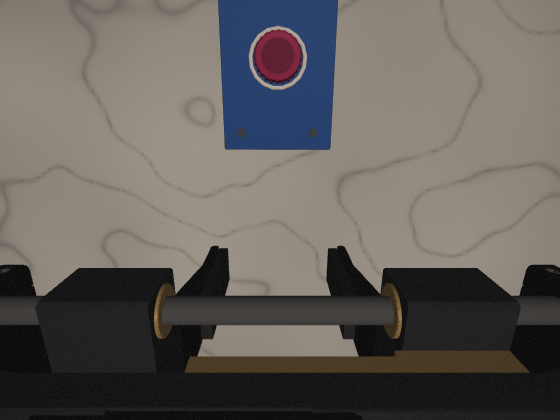

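View pics/top1.png

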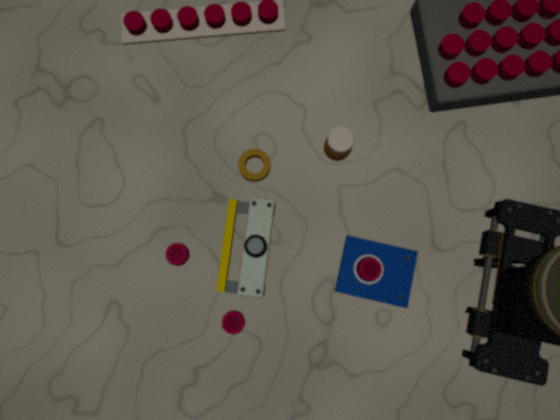

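Wrist view: the plate's rear edge lies at row 149, columns 225–331, with the fingers centred on it (column 278) and square to it. Top view confirms nothing has moved. I'll descend behind the plate.

Emit:
carry_out --increments "0 0 0 0 0.001 0.035 0.055; -0.1 0 0.2 0 0.003 0.07 0.055; -0.1 0.06 0.2 0 0.003 0.105 0.055; -0.12 0.06 0.2 0 0.003 0.135 0.055; -0.12 0.06 0.2 0 0.003 0.142 0.055"

```text
time: 2.08
ee_pos: [0.4953, -0.1973, 0.0063]
eef_rot: [0.994, -0.109, -0.001, 0.001]
ft_force: [-0.3, -0.2, 0.6]
width: 0.055
```

```bash
python3 - <<'E'
from go import *
show()
c=np.array([521.3,-86.3]);hd=77.7
h=np.deg2rad(hd);u=np.array([np.cos(h),np.sin(h)])
print(inc(c-u*74,7,hd))
E
```

```text
t 2.08 ee [ 495.3 -197.3    6.3] bridge [-312.    27.3] head-TH -6.22 tilt [-0.0027 -0.0007] w 0.055 F [-0.3 -0.2  0.6]
(array([ 0.08,  0.14, -0.27]), array([ 0.0016, -0.04  , -0.0007]))
```

Emit:
carry_out --increments "0 0 0 0 -0.012 0 0.055; 0 0.1 -0.2 0.001 -0.024 0 0.055; 0 0.14 -0.27 0.0016 -0.034 -0.0007 0.055; 0.08 0.14 -0.27 0.0016 -0.039 -0.0007 0.055; 0.08 0.14 -0.27 0.0016 -0.042 -0.0007 0.055"

```text
time: 2.7
ee_pos: [0.5062, -0.1564, 0.0073]
eef_rot: [0.994, -0.107, 0.0, 0.0]
ft_force: [-0.7, -2.4, 1.7]
width: 0.0551
```

```bash
python3 - <<'E'
from go import *
show()
p,d=r.camera("side");cv2.imwrite("pics/side2.png",p)
E
```

```text
t 2.7 ee [ 506.2 -156.4    7.3] bridge [-270.2   20.9] head-TH -5.93 tilt [ 0.0004 -0.0002] w 0.0551 F [-0.7 -2.4  1.7]
```

View pics/side2.png

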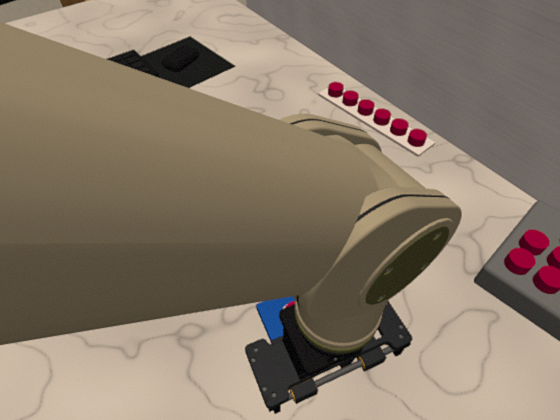

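Side view is blocked by the arm. The force suggests first contact. I'll push straight along the plate's own axis at about 60 mm/s.

Emit:
carry_out --increments "0 0 0 0 -0.004 0 0.055; 0 0 0 0 -0.01 0 0.055; 0 0 0 0 -0.017 0 0.055; 0 0 0 0 -0.024 0 0.055; 0 0 0 0 -0.03 0 0.055"

```text
time: 3.38
ee_pos: [0.5126, -0.1265, 0.0072]
eef_rot: [0.994, -0.107, 0.0, 0.0]
ft_force: [0.0, -2.5, -0.3]
width: 0.055
```

```bash
cat > chk.py <<'E'
from go import *
from meas import meas
import sys
show()
p,d=r.camera("top");cv2.imwrite(f"pics/{sys.argv[1]}.png",p)
import io,contextlib
with contextlib.redirect_stdout(io.StringIO()): o=meas("top",p,d)
c=o['carrier'];print('carrier',np.round(c,1) if 0 else c,'bridge',tobridge(c[0]).round(1),'ang',round(c[2]-TH,2))
s=r.read_state();print('tcp-carrier (bridge)',(tobridge(c[0])-tobridge(s['ee_pos'][:2]*1000)).round(1))
E
python3 chk.py top3
```

```text
t 3.38 ee [ 512.6 -126.5    7.2] bridge [-239.7   17.9] head-TH -5.91 tilt [ 0.0001 -0.0003] w 0.055 F [ 0.  -2.5 -0.3]
carrier ((528.0181274414062, -55.85917663574219), (116.70123291015625, 93.78490447998047), 77.8960952758789) bridge [-167.8   10.4] ang -5.75
tcp-carrier (bridge) [71.  -7.4]
```

View pics/top3.png

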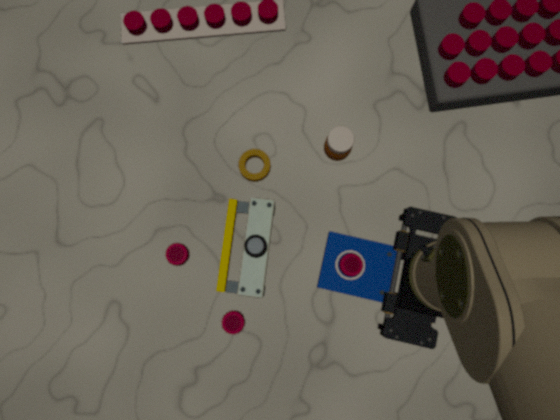

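Top view: the plate (centre ≈ (357,266)) moved with the fingers and stayed square to them. I'll continue straight for about 40 mm.

Emit:
carry_out --increments "0 0 0 0 -0.007 0 0.055; 0 0 0 0 -0.015 0 0.055; 0 0 0 0 -0.024 0 0.055; 0 0 0 0 -0.033 0 0.055; 0 0 0 0 -0.041 0 0.055"

```text
time: 4.05
ee_pos: [0.5216, -0.0847, 0.0072]
eef_rot: [0.994, -0.106, 0.0, -0.0]
ft_force: [-0.5, -3.1, -0.8]
width: 0.0553
```

```bash
python3 chk.py top4
```

```text
t 4.05 ee [521.6 -84.7   7.2] bridge [-197.2   13.6] head-TH -5.84 tilt [0.0003 0.0004] w 0.0553 F [-0.5 -3.1 -0.8]
carrier ((537.3416748046875, -11.762855529785156), (111.07035827636719, 93.49835968017578), 77.78350830078125) bridge [-123.    6.] ang -5.87
tcp-carrier (bridge) [73.  -7.5]
```

```bash
cat > arc.py <<'E'
from go import *
s0=r.read_state();import sys
x,y,a=map(float,sys.argv[1:4]); steps=list(map(float,sys.argv[4:])); tot=-15-x
# centre from x,y,heading a (bridge, deg): heading shrinks linearly to 0 at home
f=np.linspace(0,tot,500)
hd=np.deg2rad(a*(1-f/tot));Y=y+np.r_[0,np.cumsum(np.sin((hd[1:]+hd[:-1])/2)*np.diff(f))]
print('final y',Y[-1])
for st in steps:
    h=a*(1-st/tot);yy=np.interp(st,f,Y);hr=np.deg2rad(h)
    q=[x+st-70.5*np.cos(hr),yy-70.5*np.sin(hr)]
    rv,t=inc(toworld(q),7,TH+h,s0);print(round(x+st,1),round(yy,2),round(h,2),rv,t)
E
python3 arc.py -127 6.4 -5.85 7 15 24 33 41
```

```text
final y 0.6872667757068207
-120.0 5.71 -5.48 [-0.07 -0.02 -0.3 ] [ 0.0004 -0.0058  0.0003]
-112.0 4.97 -5.07 [-0.07 -0.02 -0.71] [ 0.0009 -0.0139  0.0003]
-103.0 4.22 -4.6 [-0.07 -0.02 -1.18] [ 0.0013 -0.0229  0.0003]
-94.0 3.53 -4.13 [-0.07 -0.02 -1.65] [ 0.0016 -0.032   0.0003]
-86.0 2.98 -3.71 [-0.07 -0.02 -2.07] [ 0.0019 -0.04    0.0003]
```

Emit:
carry_out --increments "-0.07 0 -0.3 0.0004 -0.006 0.0003 0.055; -0.07 0 -0.7 0.0009 -0.014 0.0003 0.055; -0.07 0 -1.2 0.0013 -0.023 0.0003 0.055; -0.07 0 -1.65 0.0016 -0.032 0.0003 0.055; -0.07 0 -2.1 0.0019 -0.04 0.0003 0.055"

```text
time: 4.72
ee_pos: [0.5324, -0.0442, 0.0071]
eef_rot: [0.996, -0.087, 0.0, 0.0]
ft_force: [-1.1, -4.5, 4.0]
width: 0.0552
```

```bash
python3 chk.py top5
```

```text
t 4.72 ee [532.4 -44.2   7.1] bridge [-155.8    7.4] head-TH -3.64 tilt [ 0.0006 -0.0003] w 0.0552 F [-1.1 -4.5  4. ]
carrier ((545.7561645507812, 31.414222717285156), (105.97322845458984, 93.56607055664062), 79.96015930175781) bridge [-79.1   2.4] ang -3.69
tcp-carrier (bridge) [75.2 -4.9]
```

View pics/top5.png

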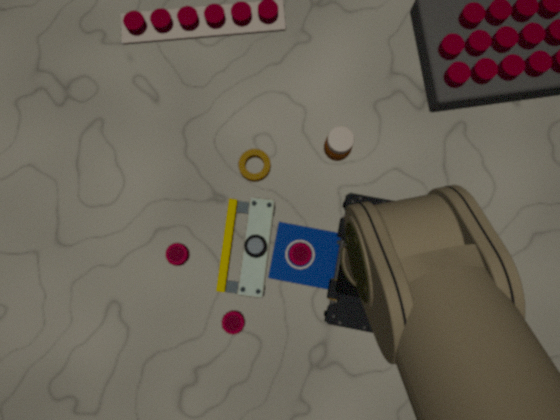

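Top view: the plate's front edge, at column ≈270, is just short of the beam and centred between the pillars. Its turn (−3.7°) matches the tool. I'll continue the arc.

```bash
python3 arc.py -85.5 2.7 -3.65 6 13 21 29 36
```

```text
final y 0.45517507834107596
-79.5 2.33 -3.34 [-0.05 -0.04 -0.22] [ 0.0006 -0.0045  0.0001]
-72.5 1.95 -2.98 [-0.05 -0.04 -0.58] [ 0.001  -0.0115  0.0001]
-64.5 1.56 -2.56 [-0.05 -0.04 -0.99] [ 0.0014 -0.0195  0.0001]
-56.5 1.23 -2.15 [-0.05 -0.04 -1.41] [ 0.0017 -0.0275  0.0001]
-49.5 0.99 -1.79 [-0.05 -0.04 -1.77] [ 0.002  -0.0346  0.0001]
```

Emit:
carry_out --increments "0 0 -0.2 0.0004 -0.005 0.0001 0.055; 0 0 -0.6 0.0009 -0.012 0.0001 0.055; 0 0 -1.0 0.0013 -0.02 0.0001 0.055; 0 0 -1.4 0.0016 -0.028 0.0001 0.055; 0 0 -1.8 0.002 -0.035 0.0001 0.055"

```text
time: 5.4
ee_pos: [0.5406, -0.0079, 0.007]
eef_rot: [0.998, -0.07, 0.0, -0.0]
ft_force: [-0.2, -3.9, 2.4]
width: 0.0551
```

```bash
python3 chk.py top6;  python3 arc.py -50 1 -1.8 6 12 18 23 28
```

```text
t 5.4 ee [540.6  -7.9   7. ] bridge [-118.8    3.2] head-TH -1.71 tilt [0.0007 0.0009] w 0.0551 F [-0.2 -3.9  2.4]
carrier ((549.8768920898438, 55.179595947265625), (72.21903228759766, 95.14376831054688), 83.85186767578125) bridge [-55.1   0.9] ang 0.2
tcp-carrier (bridge) [62.5 -2.2]
final y 0.4502665015302516
-44.0 0.83 -1.49 [-0.1  -0.05 -0.14] [ 0.0004 -0.0031  0.    ]
-38.0 0.69 -1.18 [-0.1  -0.05 -0.45] [ 0.0007 -0.0091  0.    ]
-32.0 0.58 -0.87 [-0.1  -0.05 -0.76] [ 0.0011 -0.0151  0.    ]
-27.0 0.51 -0.62 [-0.1  -0.05 -1.02] [ 0.0013 -0.0201  0.0001]
-22.0 0.47 -0.36 [-0.1  -0.05 -1.28] [ 0.0015 -0.0251  0.0001]
```

View pics/top6.png

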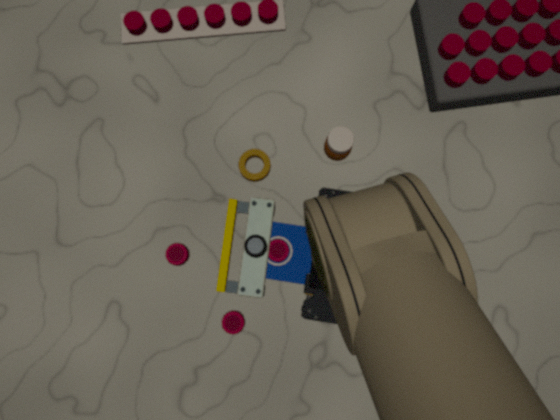

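The front is now under the beam and the cap (279,250) is about to enter. The plate outline is cut by the beam, so its measured angle isn't reliable here.

Emit:
carry_out --increments "0 0 -0.2 0.0004 -0.005 0 0.055; 0 0 -0.5 0.0007 -0.01 0 0.055; 0 0 -0.8 0.0011 -0.015 0 0.055; 0 0 -1.1 0.0013 -0.0195 0 0.055; 0 0 -1.3 0.0014 -0.023 0 0.055"

```text
time: 6.08
ee_pos: [0.5453, 0.0163, 0.007]
eef_rot: [0.998, -0.058, 0.0, -0.001]
ft_force: [-0.1, -2.1, 0.0]
width: 0.0551
```

```bash
python3 chk.py top7;  python3 arc.py -25.5 0.6 -0.4 3 6 8 10 12; python3 - <<'E'
import cv2
p=cv2.imread("pics/top7.png")[190:310,190:340];cv2.imwrite("pics/top7c.png",cv2.resize(p,None,fx=5,fy=5))
E
```

```text
t 6.08 ee [545.3  16.3   7. ] bridge [-94.2   1.2] head-TH -0.31 tilt [0.0008 0.0018] w 0.0551 F [-0.1 -2.1  0. ]
carrier ((551.6410522460938, 70.41818237304688), (41.53926086425781, 93.11878967285156), 83.85186767578125) bridge [-39.7   0.9] ang 0.2
tcp-carrier (bridge) [53.9 -0.4]
final y 0.5633482345717324
-22.5 0.58 -0.29 [-0.13 -0.04  0.01] [ 0.0003 -0.0006 -0.    ]
-19.5 0.57 -0.17 [-0.13 -0.04 -0.1 ] [ 0.0004 -0.0036  0.    ]
-17.5 0.57 -0.1 [-0.13 -0.04 -0.18] [ 0.0005 -0.0056  0.    ]
-15.5 0.56 -0.02 [-0.13 -0.04 -0.25] [ 0.0006 -0.0076  0.    ]
-13.5 0.56 0.06 [-0.13 -0.04 -0.33] [ 0.0007 -0.0096  0.    ]
```

View pics/top7c.png

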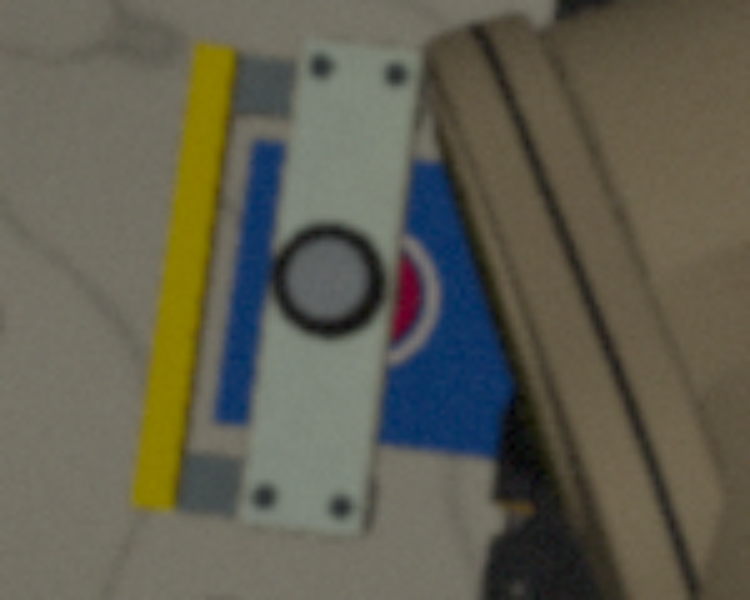

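The crop shows the front edge (≈5.5 px ≈ 9 mm from the stop) emerging parallel to the yellow bar, equally clear of both pillars. This is the slow final push.

Emit:
carry_out --increments "0 0 0 0 -0.002 0 0.055; -0.1 0 0 0.0002 -0.004 0 0.055; -0.13 0 0 0.0003 -0.006 0 0.055; -0.13 0 -0.1 0.0004 -0.0075 0 0.055; -0.13 0 -0.2 0.0004 -0.009 0 0.055"

```text
time: 6.75
ee_pos: [0.5468, 0.025, 0.007]
eef_rot: [0.998, -0.056, 0.0, 0.001]
ft_force: [-1.3, -5.7, 1.5]
width: 0.0549
```

```bash
cat > crop.py <<'E'
import cv2,sys
n=sys.argv[1]
p=cv2.imread(f"pics/{n}.png")[190:310,190:340];cv2.imwrite(f"pics/{n}c.png",cv2.resize(p,None,fx=5,fy=5))
E
python3 chk.py top8; python3 crop.py top8
```

```text
t 6.75 ee [546.8  25.    7. ] bridge [-85.4   0.7] head-TH -0.09 tilt [ 0.0006 -0.0011] w 0.0549 F [-1.3 -5.7  1.5]
carrier ((560.6621704101562, 143.805908203125), (20.245380401611328, 93.0711669921875), 83.631591796875) bridge [34.2  0. ] ang -0.02
tcp-carrier (bridge) [119.6  -0.6]
```

View pics/top8c.png

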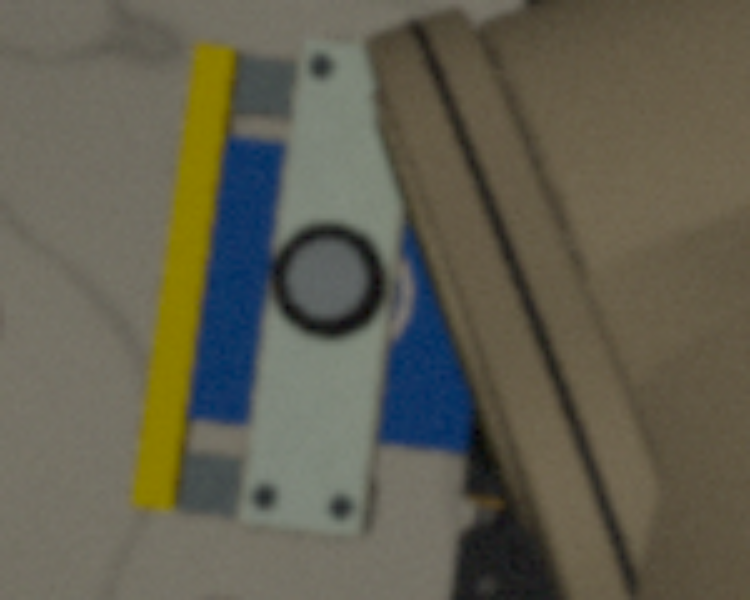

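The plate now looks flush along the whole yellow bar (front edge ≈44.3 mm against 45). A gentle nudge should confirm contact by force.

Emit:
carry_out --increments "0 0 0 0 -0.0007 0 0.055; 0 0 0 0 -0.0014 0 0.055; 0 0 0 0 -0.002 0 0.055; 0 0 0 0 -0.002 0 0.055; 0 0 0 0 -0.002 0 0.055"

```text
time: 7.42
ee_pos: [0.5469, 0.0251, 0.007]
eef_rot: [0.998, -0.057, 0.0, 0.002]
ft_force: [-2.9, -9.2, 2.8]
width: 0.0552
```

```bash
python3 chk.py top9
```

```text
t 7.42 ee [546.9  25.1   7. ] bridge [-85.3   0.6] head-TH -0.16 tilt [-0.0001 -0.0034] w 0.0552 F [-2.9 -9.2  2.8]
carrier ((560.4773559570312, 143.94473266601562), (20.046018600463867, 93.47013854980469), 83.68587493896484) bridge [34.3  0.2] ang 0.04
tcp-carrier (bridge) [119.6  -0.4]
```

The tool advanced only 0.1 mm while the force rose from 5.7 to 9.2 N, so the plate is on the stop. I'll back straight off, then rise.

Emit:
carry_out --increments "0 0 0 0 0.004 0 0.055; 0 0 0 0 0.012 0 0.055; 0 0 0 0 0.025 0 0.055; 0 0 0 0 0.04 0 0.055; 0 0 0 0 0.055 0 0.055"

```text
time: 8.1
ee_pos: [0.5405, -0.031, 0.0072]
eef_rot: [0.998, -0.057, 0.0, 0.002]
ft_force: [0.4, -0.5, 0.3]
width: 0.0549
```

Emit:
carry_out --increments "0 0 0 0 0.01 -0.01 0.055; 0 0 0 0 0.03 -0.03 0.055; 0 0 0 0 0.06 -0.06 0.055; 0 0 0 0 0.1 -0.1 0.055; 0 0 0 0 0.14 -0.14 0.055"

```text
time: 8.72
ee_pos: [0.5241, -0.1709, 0.1498]
eef_rot: [0.998, -0.057, 0.0, 0.002]
ft_force: [1.0, -1.1, 0.0]
width: 0.0552
```

```bash
python3 chk.py top10; python3 crop.py top10; python3 - <<'E'
from go import *
from meas import meas
p,d=r.camera("side");cv2.imwrite("pics/side10.png",p)
p,d=r.camera("top");o=meas("top",p,d)
h,s,v=hsv(p);C=cloud("top",d)
b=(abs(h-110)<15)&(s>120)&(v>40)&(C[...,2]>.011)
q=rect("top",b,.016)[1]
pts=ray("top",np.argwhere(b)[:,::-1],.016)[:,:2]*1000
bb=np.array([tobridge(x) for x in pts]);print('blue extents bridge',bb.min(0),bb.max(0))
E
```

```text
t 8.72 ee [ 524.1 -170.9  149.8] bridge [-282.6    1.5] head-TH -0.16 tilt [ 0.0007 -0.0035] w 0.0552 F [ 1.  -1.1  0. ]
carrier ((551.515380859375, 64.046142578125), (54.2762336730957, 93.49373626708984), 83.51449584960938) bridge [-46.1   0.3] ang -0.14
tcp-carrier (bridge) [243.5   0.8]
top blue px 1766 z med 0.016811552406319152 yel 776 0.020606017059944304
 mag [267.   9.] 306 [986. 100.] z 0.029
 mag [499.  10.] 1142 [ 988. -314.] z 0.071
 mag [551.   5.] 201 [ 997. -409.] z 0.071
 mag [241.  12.] 305 [981. 148.] z 0.029
 mag [214.  14.] 308 [977. 197.] z 0.029
 mag [187.  16.] 300 [972. 244.] z 0.029
 mag [160.  18.] 300 [967. 293.] z 0.029
 mag [134.  21.] 305 [963. 341.] z 0.028
 mag [540.  32.] 600 [ 946. -385.] z 0.071
 mag [507.  37.] 418 [ 936. -325.] z 0.071
 mag [466.  42.] 826 [ 925. -253.] z 0.071
 mag [501.  67.] 1786 [ 880. -312.] z 0.071
 mag [177. 254.] 367 [545. 244.] z 0.021
 mag [233. 322.] 385 [436. 148.] z 0.021
  carrier [551.5  64.1] [54.2 93.5] 83.44
  stop [562.  161.5] [ 14.2 154.5] 83.75
  beam [556.9 109.8] [ 40.  155.2] 83.71
blue extents bridge [-73.29235974 -46.5144206 ] [44.34216967 46.99799055]
```

View pics/top10c.png

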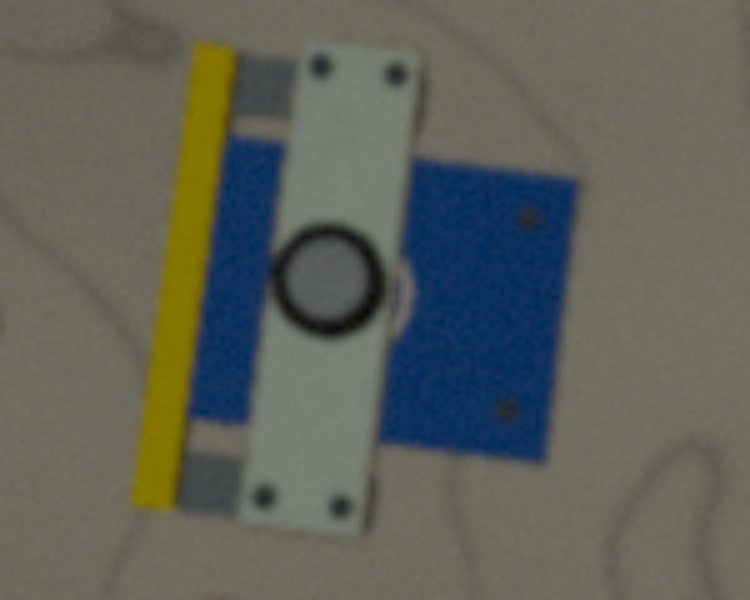

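View pics/side10.png

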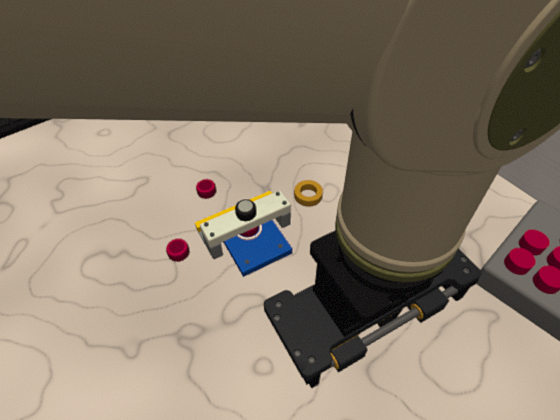

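View pics/top10.png

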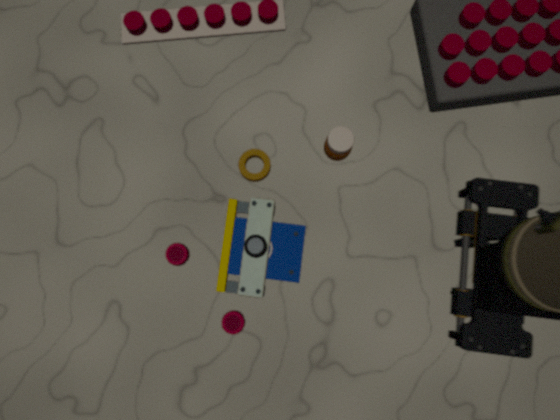

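The jar (338,143), ring (254,165) and both spare caps (177,254) and (233,322) are at their starting pixels. The gripper is clear of everything, so I'm handing in.

```bash
python3 -c "
from bench import r
print(r.close_job())"
```

```text
the job is handed in; nothing more can be done
None
```

The carrier is flush against the yellow end stop with the cap under the bridge, and I have handed the job in; no verdict is reported. I pushed on the plate's rear face with two fingertips, first straight along its own axis and then in a gentle left arc between the pillars. After a light nudge I backed straight off and lifted clear. The arm clock read about 8.7 s before the final pictures.

**Contact with the stop:** during the nudge the force rose from about 6 N to 9 N while the tool moved only 0.1 mm.

**Carrier position (top camera):** the carrier sits at about x = −14.5, y = +0.2 mm in the bridge frame, 0.1–0.2° off square. The plate measured 2–3 mm short in both directions, but that is within the calibration error and doesn't affect the result.

**Cap:** the side picture shows it in its nest ring under the beam. Most of it is hidden there, so I could not measure its offset in the nest directly.

**Bystanders:** the spare caps, brass ring and jar are at their starting pixels.

**Unreliable readings:** while the plate was partly hidden by the beam and the gripper, its camera centre and angle disagreed with the tool by up to 2°. I steered by the tool pose there, and the final unobstructed view confirmed it.

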